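# Fit the orange nest cup to the can seamer's lift unit

### The job

Change the can seamer over to the orange size: pick the orange nest cup out of the crate of change parts and work it down into the tight white socket of the lift unit until its collar sits fully home, flat on the socket's rim, then let go of it. Leave all the other parts in the crate, and do not knock over the other two cups.

Things in the scene. Friction and masses are not known exactly. Their poses are not given: they have to be found in the camera images.
- orange_cup: target: white plastic nest cup with ORANGE collar and grip, 92 mm tall, 0.22 to 0.37 kg, starts upright in the crate at any yaw. Origin: centre of its underside, z up. From the bottom: tapered foot (radius 26.5 to 29.6 mm at 16 mm height), shank radius 30 mm up to 38 mm, orange collar radius 36 mm from 38 to 46 mm, low wall radius 34 mm, 4 mm thick, up to 55 mm round an open mouth, bridged by the grip bar
- orange_cup_grip (a point): middle of the orange cup's grip bar, on the cup's axis, 78 mm above its underside. The bar is 60 mm long along this point's x axis, 14 mm thick along its y axis and spans heights 64 to 92 mm above the underside, on two legs; pinch it across the 14 mm from above
- orange_cup_shoulder (a point): point on the orange cup's axis at the underside of the orange collar, 38 mm above the cup's underside
- blue_cup: nest cup of white plastic, BLUE collar and grip, 92 mm tall, 0.28 kg; exactly the same shape as the orange one; starts standing upright in the crate; must stay in the crate
- green_cup: nest cup of white plastic, GREEN collar and grip, 92 mm tall, 0.28 kg; exactly the same shape as the orange one; starts standing upright in the crate; must stay in the crate
- lift_unit: lift unit, fixed to the bench: white box 210 x 230 mm (x, y), 50 mm high; on its middle a round white socket, outer radius 48 mm, bore radius 35 mm, 42 mm deep. Origin: centre of its underside. Three black sprung pads stand out of the bore at 120 degrees to a free radius of 28.5 mm, tops 4 mm below the rim; they grip the shank and hold the cup when released, at any yaw
- socket_rim (a point): centre of the socket's mouth at rim height, 100 mm above the bench, z up. The cup's foot drops in freely until its collar is about 20 mm above the rim and rests there; pressed down it needs some 7 to 20 N over the taper, then 4 to 10 N, much less while twisted to and fro about its axis. Home = collar on the rim (foot still 4 mm off the bore's floor)
- crate: grey open crate, fixed to the bench, outside 260 x 340 mm (x, y), 62 mm high, walls and floor 6 mm. Origin: centre of its underside. It and the lift unit may change sides
- chuck: round steel seaming chuck in the crate, radius 33 mm, 56 mm tall with its stub, origin under its centre
- roller: grooved steel and brass roller in the crate, radius 28 mm, 58 mm tall with its stub, origin under its centre
- spindle: steel spindle with square ends, 100 mm long, 22 mm thick, lying in the crate along its x; origin at its underside
- stud: steel stud with one brass and one dark square end, 100 mm long, 22 mm thick, lying in the crate along its x; origin at its underside

How it is judged (in metres and radians):
On the way, in this order (a step that is already met when the one before it is completed fails the run):
1. the orange cup is lifted clear of the crate, its underside at least 75 mm above the bench (height (world z) of orange_cup above 0.075 m), for 0.1 s.
2. the orange cup's foot stands in the mouth of the socket, upright (horizontal distance between orange_cup_shoulder and socket_rim below 0.006 m and z of orange_cup_shoulder in the frame of socket_rim below 0.03 m and angle between orange_cup's own z axis and vertical below 0.15 rad), for 0.05 s.
3. the orange cup is pressed home: collar on the socket's rim (horizontal distance between orange_cup_shoulder and socket_rim below 0.004 m and z of orange_cup_shoulder in the frame of socket_rim between -0.004 and 0.0025 m and angle between orange_cup's own z axis and vertical below 0.06 rad), for 0.1 s.
At the end, for the whole second after the job is handed in: the orange cup stands at rest in the socket, its axis within 4 mm of the socket's and upright within 0.06 rad, the underside of its collar no more than 2.5 mm above the rim; the other two cups, chuck, roller, spindle and stud all lie in the crate (all of step 3 and linear speed of orange_cup below 0.02 m/s and angular speed of orange_cup below 0.1 rad/s and x of blue_cup in the frame of crate between -0.125 and 0.125 m and y of blue_cup in the frame of crate between -0.165 and 0.165 m and z of blue_cup in the frame of crate between -0.06 and 0.06 m and x of green_cup in the frame of crate between -0.125 and 0.125 m and y of green_cup in the frame of crate between -0.165 and 0.165 m and z of green_cup in the frame of crate between -0.06 and 0.06 m and x of chuck in the frame of crate between -0.125 and 0.125 m and y of chuck in the frame of crate between -0.165 and 0.165 m and z of chuck in the frame of crate between -0.06 and 0.06 m and x of roller in the frame of crate between -0.125 and 0.125 m and y of roller in the frame of crate between -0.165 and 0.165 m and z of roller in the frame of crate between -0.06 and 0.06 m and x of spindle in the frame of crate between -0.125 and 0.125 m and y of spindle in the frame of crate between -0.165 and 0.165 m and z of spindle in the frame of crate between -0.06 and 0.06 m and x of stud in the frame of crate between -0.125 and 0.125 m and y of stud in the frame of crate between -0.165 and 0.165 m and z of stud in the frame of crate between -0.06 and 0.06 m); the robot touches nothing.
It fails at once if the blue or the green cup is tipped over (more than 0.7 rad) (angle between any of blue_cup, green_cup's own z axis and vertical above 0.7 rad).
It also fails if it takes over 46 s, if anything falls off the work surface, if the arm or the gripper's body presses on something with over 40 N, if the wrist force passes 120 N, or if a joint passes its speed limit or range.

### The arm

A 6-joint arm with a two-finger parallel gripper is mounted at the origin on the work surface. World frame = base frame: x ahead of the robot, y to its left, z up, the work surface at z = 0. Lengths are in m, angles in degrees, forces in N, time in s.
With the tool pointing down it reaches from about 0.325 to 0.85 m from the base axis. Payload 15.5 kg.
Tool frame: the origin (TCP) lies at the very end of the fingers, on their centre line; the grasp point (between the pads) lies arm.grip_depth behind it (arm.grip_depth is the distance from the TCP to the grasp point, in m); z points along the fingers, y is the direction in which the jaws open and shut (so a half turn about z gives the same grasp; the last joint's range is limited). The gripper opens to 91 mm and grips with 3 to 60 N. Pads are 32 mm wide; open, the fingers measure 118 mm over their backs; the gripper's body (76 mm by 178 mm) begins 60 mm behind the grasp point.
Start: joints at [-5.472, 28.281, 77.091, -0, 74.628, -5.472], TCP at [0.625, 0, 0.191] pointing down, gripper open.
Joint ranges: [-166.48, 166.48], [-47.26, 123.95], [12.59, 153.08], [-70.14, 250.14], [6.76, 159.57], [-176.63, 176.63]. Speed limits (degrees/s): [108.29, 108.29, 147.25, 172.46, 172.46, 172.46].

### API

Orientations are given as a 3x3 rotation matrix whose columns are the frame's x, y, z axes.
In Python, from rig import arm gives the robot as it stands. Calls block until the motion is done:
- arm.move_to(position, orientation): joint-space move of the TCP to a pose.
- arm.move_l(position, orientation=None, feed=0.15): straight line of the TCP; orientation=None keeps the orientation; feed is the mean speed in m/s.
- arm.move_joints(angles): joint-space move.
- arm.grip(opening): finger opening in m; the grip force is fixed at half the most; returns when the fingers have stopped.
- arm.sleep(seconds).
- arm.solve_ik(position, orientation): joint angles nearest the present ones, or None.
- arm.snapshot(name): name is "scene" or "side" or "wrist"; returns the picture (420x560x3 uint8, red, green, blue); there is no depth.
- arm.get_calibration(name): a dict with "intrinsics" (3x3 intrinsics, pixels), "k1" (the pictures are not rectified: a ray, as slopes to the right and down, at radius r is drawn at 1 + k1 r^2 times it, then the intrinsics apply), "cam_to_world" (4x4, takes a point from camera to world coordinates). Camera axes: x right, y down, z forward; pixel columns grow to the right and rows downward; lengths in m; the calibration is good to about 2 mm. A picture is of the moment at which its call begins: read the wrist's pose just before it. get_calibration takes no time and is no camera call; for the wrist camera it gives the pose at the moment of the call.
A pose or a line that the arm cannot do raises arm.Unreachable and nothing moves.
- arm.sign_off(): hands the job in, once; it reports no verdict.
Readings, each from a call of its own:
- arm.current_t(): time.
- arm.current_joint_positions(): joint angles.
- arm.current_dq(): joint speeds.
- arm.current_tau(): joint torques, N m.
- arm.current_ee_pos(): TCP position.
- arm.current_tool_rot(): TCP orientation.
- arm.current_force(): force on the tool from outside, world axes, zero at the start.
- arm.current_torque(): the same for the moment, N m.
- arm.current_width(): finger opening in m.
Only numpy, scipy, OpenCV 4.12 (cv2) and the standard library are available. Lean on these libraries where they do the work, as an engineer would, in place of code of your own. Each camera call takes 0.05 s, during which the arm holds its last target.

## Working session

There is one attempt and no reset: what is moved stays moved. The work goes in short steps, each a Python script; the robot and the scene stay as the last script left them, time stands still between calls to the robot, and variables do not carry over. Pictures are saved under pics/ and viewed, and the job is handed in when it is done.

```bash
mkdir -p pics; ls
python3 - <<'E'
from rig import arm
import cv2,numpy as np
np.set_printoptions(precision=4,suppress=True)
for n in("scene","side","wrist"):
    c=arm.get_calibration(n);im=arm.snapshot(n);cv2.imwrite(f"pics/{n}0.png",im[:,:,::-1]);print(n,c)
print(arm.grip_depth,arm.current_t(),arm.current_tool_rot(),arm.current_width())
E
```

```text
pics
scene {'intrinsics': array([[427.4509,   0.    , 281.6222],
       [  0.    , 427.4509, 202.6797],
       [  0.    ,   0.    ,   1.    ]]), 'k1': 0.03513121779019992, 'cam_to_world': array([[-0.2754,  0.7552, -0.5948,  1.1196],
       [ 0.9613,  0.2095, -0.1791,  0.1807],
       [-0.0106, -0.6211, -0.7836,  0.816 ],
       [ 0.    ,  0.    ,  0.    ,  1.    ]])}
side {'intrinsics': array([[488.7039,   0.    , 287.0112],
       [  0.    , 488.7039, 203.7677],
       [  0.    ,   0.    ,   1.    ]]), 'k1': 0.01741802487203313, 'cam_to_world': array([[-0.9247, -0.2726,  0.2657,  0.2701],
       [-0.3805,  0.6407, -0.6669,  0.7321],
       [ 0.0116, -0.7178, -0.6962,  0.8329],
       [ 0.    ,  0.    ,  0.    ,  1.    ]])}
wrist {'intrinsics': array([[307.6588,   0.    , 277.8941],
       [  0.    , 307.6588, 204.0058],
       [  0.    ,   0.    ,   1.    ]]), 'k1': -0.04878124503830998, 'cam_to_world': array([[ 1.    , -0.0002, -0.0012,  0.6256],
       [-0.0005, -0.9615, -0.2748,  0.0766],
       [-0.0011,  0.2748, -0.9615,  0.3836],
       [ 0.    ,  0.    ,  0.    ,  1.    ]])}
0.0188 0.15 [[-0.      1.     -0.0009]
 [ 1.      0.      0.0001]
 [ 0.0001 -0.0009 -1.    ]] 0.0909924989504204
```

View pics/scene0.png

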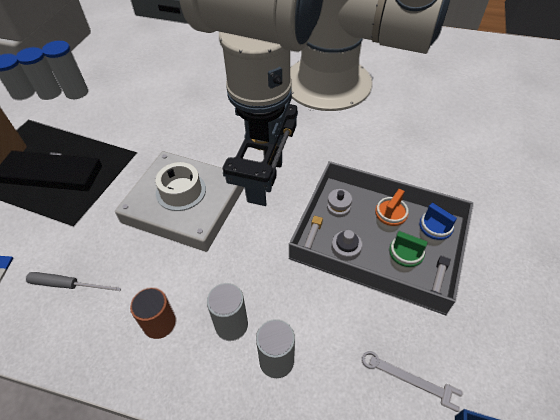

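View pics/side0.png

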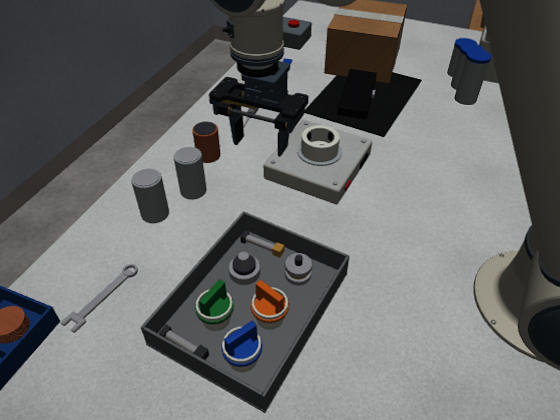

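View pics/wrist0.png

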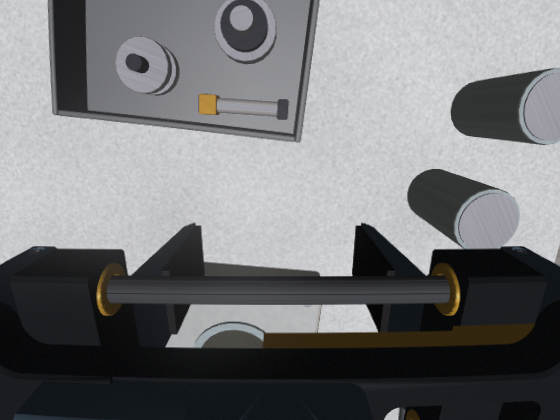

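The scene and side views show the crate on the +y side, with the orange cup at scene (392,208) and side (268,300). The socket mouth is at scene (179,178) and side (321,140). I'll take rough positions from these, then refine them with the wrist camera.

```bash
cat > h.py <<'E'
import cv2,numpy as np
np.set_printoptions(precision=4,suppress=True)
def ray(c,uv):
    K=c["intrinsics"];p=np.array([(uv[0]-K[0,2])/K[0,0],(uv[1]-K[1,2])/K[1,1]]);q=p.copy()
    for _ in range(20): q=p/(1+c["k1"]*(q@q))
    T=c["cam_to_world"];return T[:3,3],T[:3,:3]@np.array([q[0],q[1],1])
def onz(c,uv,z):
    o,d=ray(c,uv);return o+d*(z-o[2])/d[2]
def two(c1,u1,c2,u2):
    o1,d1=ray(c1,u1);o2,d2=ray(c2,u2)
    s=np.linalg.lstsq(np.c_[d1,-d2],o2-o1,rcond=None)[0]
    a,b=o1+s[0]*d1,o2+s[1]*d2
    return (a+b)/2,np.linalg.norm(a-b)
def omask(im):
    h=cv2.cvtColor(im,cv2.COLOR_RGB2HSV)
    return cv2.inRange(h,(4,150,90),(17,255,255))
def pose(phi):  # jaws (tool y) along angle phi, pointing down
    y=np.array([np.cos(phi),np.sin(phi),0]);z=np.array([0,0,-1.]);return np.c_[np.cross(y,z),y,z]
E
python3 - <<'E'
from rig import arm
from h import *
cs,cd=arm.get_calibration("scene"),arm.get_calibration("side")
print("socket",two(cs,(180,171),cd,(321,136)),onz(cs,(180,171),.1),onz(cd,(321,136),.1))
for n,c in(("scene",cs),("side",cd)):
    im=cv2.imread(f"pics/{n}0.png")[:,:,::-1].copy()
    m=omask(im);k,l,st,ce=cv2.connectedComponentsWithStats(m)
    for i in range(1,k):
        if st[i,4]>60: print(n,st[i],ce[i],onz(c,ce[i],.07))
    r=(360,180,80,60) if n=="scene" else (235,270,70,60)
    x,y,w,h=r;cv2.imwrite(f"pics/{n}crop.png",cv2.resize(im[y:y+h,x:x+w,::-1],None,fx=8,fy=8,interpolation=cv2.INTER_CUBIC))
    x,y,w,h=(140,140,80,80) if n=="scene" else (280,100,80,80)
    cv2.imwrite(f"pics/{n}sock.png",cv2.resize(im[y:y+h,x:x+w,::-1],None,fx=7,fy=7,interpolation=cv2.INTER_CUBIC))
E
```

```text
socket (array([ 0.56  , -0.2222,  0.1095]), np.float64(0.006462360961781623)) [ 0.5495 -0.2309  0.1   ] [ 0.5642 -0.2298  0.1   ]
scene [380 189  26  30 395] [393.7671 205.5975] [0.4951 0.2504 0.07  ]
scene [376 206  31  19  74] [388.6892 219.6351] [0.5364 0.2446 0.07  ]
side [256 280  28  22 202] [269.3762 290.2376] [0.5024 0.232  0.07  ]
side [254 298  23  17 268] [264.6493 306.6381] [0.4956 0.2689 0.07  ]
side [251 302  38  20  98] [270.0102 314.7449] [0.4795 0.2809 0.07  ]
side [  0 306  25  30 546] [ 10.2179 319.0348] [0.9026 0.467  0.07  ]
```

View pics/sidecrop.png

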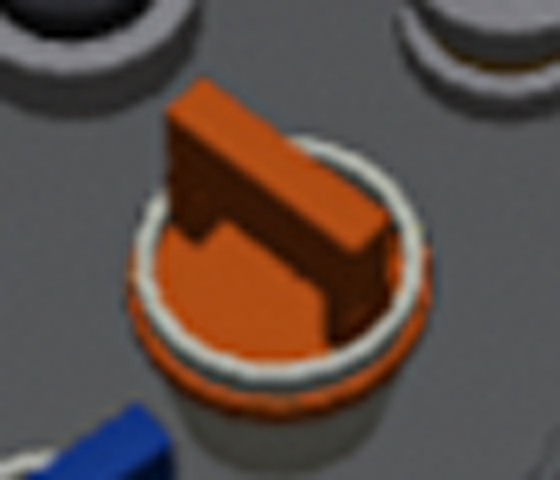

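View pics/scenesock.png

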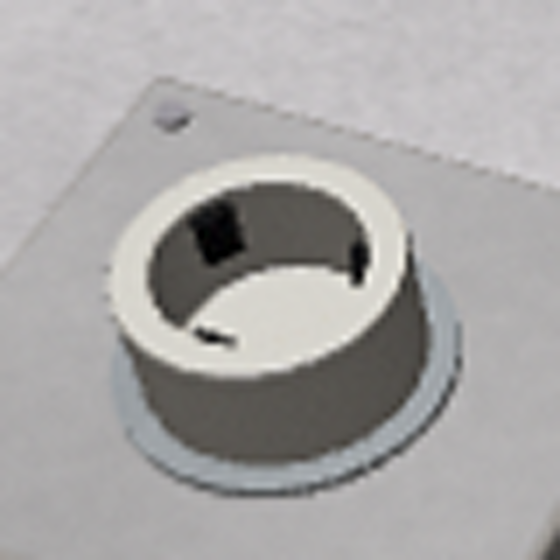

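View pics/scenecrop.png

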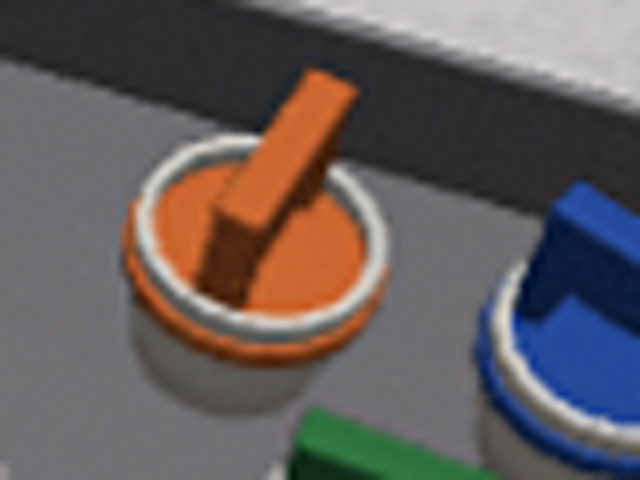

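The crops show the orange bar's top face clearly: its centre is at scene (395.9,198.5) and side (270,290.5). The socket's rim centre is near scene (177.1,178).

Run:
```python
from rig import arm
from h import *
cs,cd=arm.get_calibration("scene"),arm.get_calibration("side")
a=lambda p,o,f=8:np.array(o)+(np.array(p)+.5)/f-.5
S=[a(p,(360,180)) for p in((312,68),(358,92),(262,226),(216,205))]
D=[a(p,(235,270)) for p in((168,110),(205,80),(390,215),(355,250))]
for c,Q in((cs,S),(cd,D)):
    P=np.array([onz(c,q,.098) for q in Q]);m=P.mean(0);print(P[:,:2],m,np.linalg.norm((P[0]+P[1]-P[2]-P[3])/2),(P[0]+P[1]-P[2]-P[3])/2)
print(two(cs,np.mean(S,0),cd,np.mean(D,0)))
print("sock",onz(cs,a((260,266),(140,140),7),.1))
c=cd
im=cv2.imread("pics/side0.png");x,y=280,100
# other bars
```

```text
[[0.4668 0.252 ]
 [0.4721 0.2649]
 [0.5253 0.2456]
 [0.5215 0.2331]] [0.4964 0.2489 0.098 ] 0.057231929749714444 [-0.0539  0.0192 -0.    ]
[[0.5237 0.2461]
 [0.5194 0.235 ]
 [0.4652 0.253 ]
 [0.4688 0.2648]] [0.4943 0.2497 0.098 ] 0.05752947585090479 [ 0.0545 -0.0184 -0.    ]
(array([0.4947, 0.2487, 0.0958]), np.float64(0.0006451787994158076))
sock [ 0.5699 -0.2297  0.1   ]
```

View pics/sidesock.png

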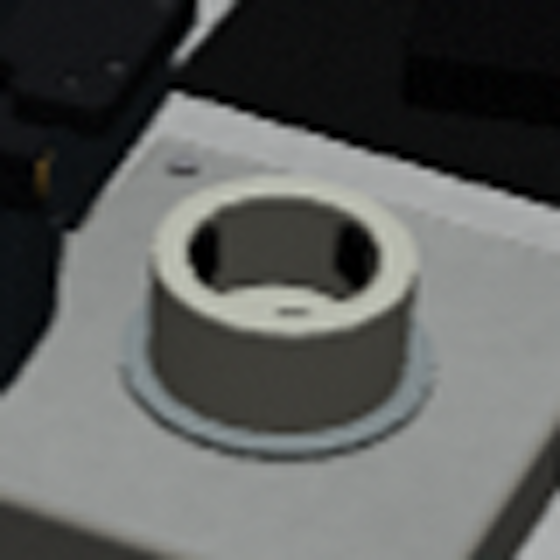

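Both views put the bar at (0.495, 0.249), 57 mm long against 60 given, at 96 mm height against 98 given. The side view puts the socket's rim ellipse near (320,136), which is 6 mm in x off the scene view's estimate. I'll check it from above with the wrist camera, then go to the pre-grasp pose.

Run:
```python
from rig import arm
from h import *
R0=pose(0.0)
arm.move_to([0.567,-0.20,0.27],R0)
c=arm.get_calibration("wrist");im=arm.snapshot("wrist");np.save("pics/c1.npy",c,allow_pickle=True)
cv2.imwrite("pics/w1.png",im[:,:,::-1])
print(c["cam_to_world"],arm.current_t(),arm.current_joint_positions(),arm.current_force())
for phi in(70.6,-109.4):
    print(phi,arm.solve_ik([.4953,.2493,.16],pose(np.radians(phi))))
```

```text
[[ 1.     -0.0001 -0.0007  0.5679]
 [-0.0002 -0.9617 -0.2742 -0.1225]
 [-0.0006  0.2742 -0.9617  0.4621]
 [ 0.      0.      0.      1.    ]] 1.0917 [-24.9997  22.741   74.0615   0.0246  83.2664 -25.069 ] [-0.0521  0.3181 -0.3664]
70.6 [ 20.5473  24.5738  89.4503  -0.      65.976  -50.0527]
-109.4 [ 20.5473  24.5738  89.4503  -0.      65.976  129.9473]
```

View pics/w1.png

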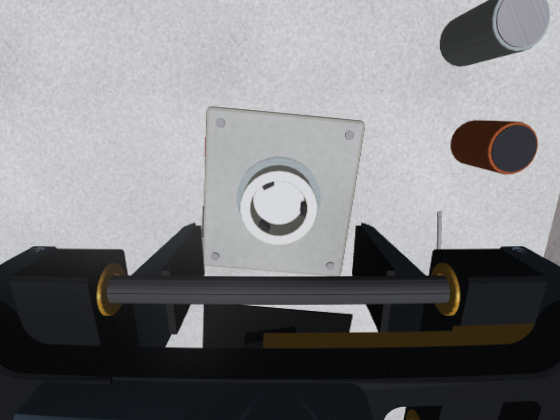

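The wrist view shows the whole socket, with the white rim ring centred near (279,207). I'll fit an ellipse to it.

Run:
```python
from h import *
c=np.load("pics/c1.npy",allow_pickle=True).item()
im=cv2.imread("pics/w1.png");x,y,w,h=220,145,120,120
g=cv2.cvtColor(im,cv2.COLOR_BGR2GRAY)[y:y+h,x:x+w]
for t in(222,230,236):
    m=(g>t).astype(np.uint8)*255
    k,l,st,ce=cv2.connectedComponentsWithStats(m)
    for i in range(1,k):
        if st[i,4]>300:
            mm=(l==i).astype(np.uint8);ct,hi=cv2.findContours(mm,cv2.RETR_CCOMP,cv2.CHAIN_APPROX_NONE)
            for q,hh in zip(ct,hi[0]):
                if len(q)>60:
                    P=np.array([onz(c,p[0]+[x,y],.1)[:2] for p in q]);
                    A=np.c_[2*P,np.ones(len(P))];s=np.linalg.lstsq(A,(P**2).sum(1),rcond=None)[0];r=np.sqrt(s[2]+s[:2]@s[:2])
                    print(t,hh[3],s[:2],"r",r,np.std(np.linalg.norm(P-s[:2],axis=1)))
cv2.imwrite("pics/w1c.png",cv2.resize(im[y:y+h,x:x+w],None,fx=4.5,fy=4.5,interpolation=cv2.INTER_CUBIC))
```

```text
(no output)
```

View pics/w1c.png

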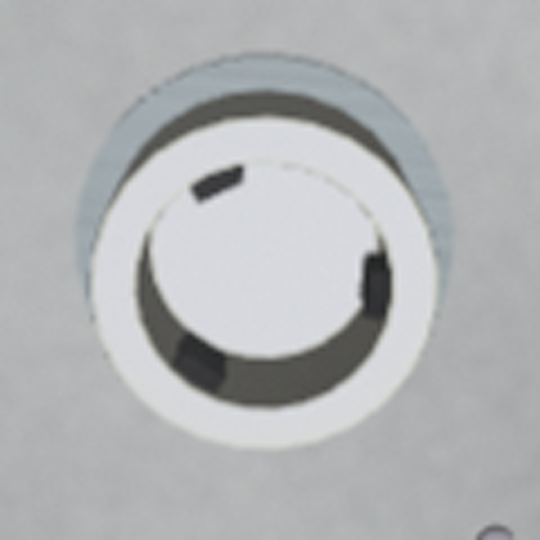

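The crop shows the bright rim disc spanning x 90–437 and y 115–450, against a background at about 185 grey. I'll lower the threshold and then move to the cup.

```bash
python3 - <<'E'
from h import *
c=np.load("pics/c1.npy",allow_pickle=True).item()
im=cv2.imread("pics/w1.png");x,y,w,h=220,145,120,120
g=cv2.cvtColor(im,cv2.COLOR_BGR2GRAY)[y:y+h,x:x+w]
for t in(194,200,206):
    k,l,st,ce=cv2.connectedComponentsWithStats((g>t).astype(np.uint8))
    i=1+np.argmax(st[1:,4]);q=max(cv2.findContours((l==i).astype(np.uint8),cv2.RETR_EXTERNAL,cv2.CHAIN_APPROX_NONE)[0],key=len)
    P=np.array([onz(c,p[0]+[x,y],.1)[:2] for p in q])
    for _ in range(4):
        A=np.c_[2*P,np.ones(len(P))];s=np.linalg.lstsq(A,(P**2).sum(1),rcond=None)[0];r=np.sqrt(s[2]+s[:2]@s[:2])
        e=abs(np.linalg.norm(P-s[:2],axis=1)-r);n=len(P);P=P[e<max(.001,2*e.std())]
    print(t,s[:2],"r",r,e.std(),n,len(P))
E
python3 - <<'E'
from rig import arm
from h import *
R=pose(np.radians(70.6))
arm.grip(.045)
arm.move_to([.4953,.2493,.18],R)
c=arm.get_calibration("wrist");im=arm.snapshot("wrist");np.save("pics/c2.npy",c,allow_pickle=True)
cv2.imwrite("pics/w2.png",im[:,:,::-1]);print(arm.current_t(),arm.current_ee_pos(),arm.current_width(),c["cam_to_world"])
E
```

```text
194 [ 0.5681 -0.2322] r 0.046360757341500296 0.00020396089324342543 210 210
200 [ 0.5681 -0.232 ] r 0.046101070769813755 0.00020116516819480894 209 209
206 [ 0.5681 -0.2319] r 0.04582280665238774 0.0001943983474019459 208 208
3.675 [0.496  0.2486 0.1802] 0.0449552008542739 [[ 0.3342  0.906   0.2596  0.4233]
 [ 0.9425 -0.3213 -0.0919  0.2734]
 [ 0.0002  0.2754 -0.9613  0.3728]
 [ 0.      0.      0.      1.    ]]
```

View pics/w2.png

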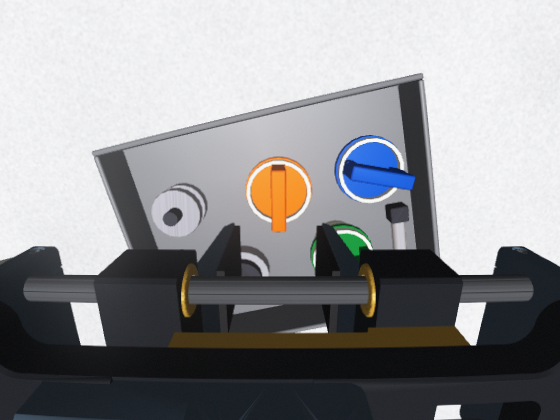

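The bar stands upright in the image at column 279, midway between the fingers (about 240 and 316). Its top face runs from row ~171 to ~232. Blue and green are clear of the fingers. I'll check that position before descending.

Run:
```python
from h import *
c=np.load("pics/c2.npy",allow_pickle=True).item()
im=cv2.imread("pics/w2.png")
a,b=onz(c,(278.5,171),.098),onz(c,(279,232),.098)
print(a,b,(a+b)/2,np.linalg.norm(a-b),np.degrees(np.arctan2(*(b-a)[[1,0]])))
cv2.imwrite("pics/w2c.png",cv2.resize(im[150:245,235:330],None,fx=6,fy=6,interpolation=cv2.INTER_CUBIC))
# wall/white ring ellipse at z=.061
g=im[150:250,240:320].astype(int);m=((g.min(2)>200)).astype(np.uint8)
k,l,st,ce=cv2.connectedComponentsWithStats(m);i=1+np.argmax(st[1:,4]);v,u=np.nonzero(l==i)
P=np.array([onz(c,(x+240,y+150),.061)[:2] for x,y in zip(u,v)])
A=np.c_[2*P,np.ones(len(P))];s=np.linalg.lstsq(A,(P**2).sum(1),rcond=None)[0];print(s[:2],np.sqrt(s[2]+s[:2]@s[:2]),len(P))
```

```text
[0.4685 0.258  0.098 ] [0.5241 0.2388 0.098 ] [0.4963 0.2484 0.098 ] 0.05876743741590804 -19.028422605142865
[0.4957 0.2481] 0.03175107137520953 566
```

View pics/w2c.png

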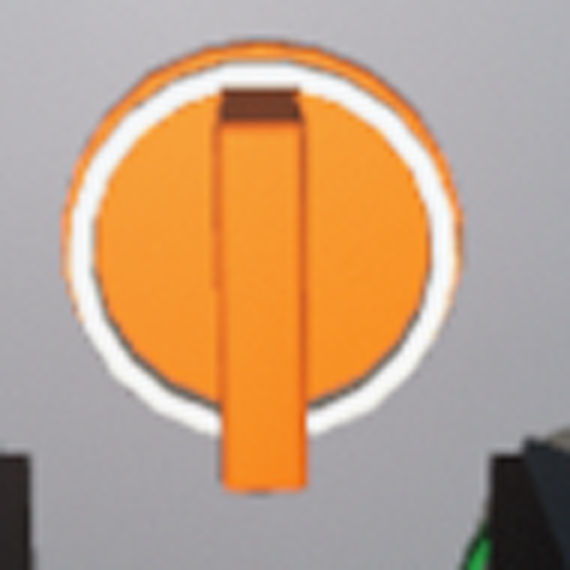

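The wrist view agrees: bar centre (0.496, 0.2485), length 59 mm, and ring centre within 0.5 mm. Now I'll grasp, lift and carry.

```bash
python3 - <<'E'
from rig import arm
from h import *
R=pose(np.radians(70.8))
arm.move_to([.496,.2485,.11],R)
arm.move_l([.496,.2485,.067],R,feed=.1)
arm.grip(0.0)
print(arm.current_t(),arm.current_ee_pos(),arm.current_width(),arm.current_force())
arm.move_l([.496,.2485,.225],feed=.15);arm.sleep(.1)
print(arm.current_t(),arm.current_width(),arm.current_force())
arm.move_to([.568,-.231,.225],pose(0.0));arm.sleep(.2)
print(arm.current_t(),arm.current_ee_pos(),arm.current_width(),arm.current_force())
for n in("wrist","scene","side"):
    c=arm.get_calibration(n);im=arm.snapshot(n);cv2.imwrite(f"pics/{n}3.png",im[:,:,::-1])
    if n=="wrist":np.save("pics/c3.npy",c,allow_pickle=True)
E
python3 -c "
import cv2,numpy as np
a=[cv2.imread(f'pics/{n}3.png') for n in('wrist','scene','side')]
b=np.vstack([cv2.resize(a[1][60:260,80:280],(400,400)),]);s=cv2.resize(a[2][40:240,200:400],(400,400));cv2.imwrite('pics/m3.png',np.hstack([b,s]))"
```

```text
5.225 [0.4962 0.2486 0.0671] 0.013742894185374025 [-0.2029  1.5416  2.5054]
6.525 0.01359928402218535 [-0.0052 -0.8637 -2.1488]
8.4917 [ 0.5682 -0.2302  0.2251] 0.01362010890341792 [ 0.1141  0.6521 -3.1243]
```

View pics/wrist3.png

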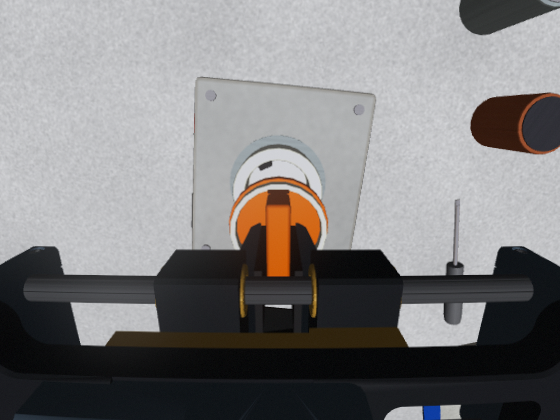

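View pics/m3.png

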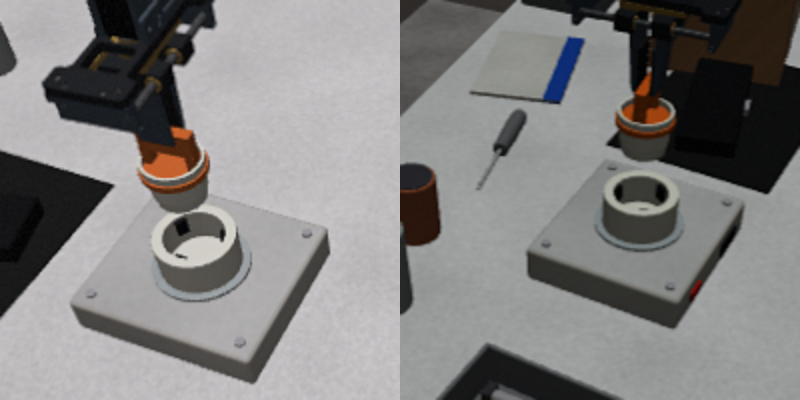

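The cup is held upright above the socket. In this frame I'll fit the cup's white ring, and the socket rim at the same wrist orientation, to get the offset between them.

```bash
cat > fit.py <<'E'
from h import *
from scipy.optimize import least_squares
c=np.load("pics/c3.npy",allow_pickle=True).item();im=cv2.imread("pics/wrist3.png")
# collar outer edge (orange, top edge of collar hidden by wall?) and wall white ring
h=cv2.cvtColor(im,cv2.COLOR_BGR2HSV)
o=cv2.inRange(h,(4,120,60),(20,255,255));o[:,:225]=0;o[:,332:]=0;o[:175]=0;o[252:]=0
# outermost orange per row/left-right => collar silhouette ; mouth floor edge excluded
def circ(P,r=None):
    f=lambda s:np.linalg.norm(P-s[:2],axis=1)-(s[2] if r is None else r)
    s=least_squares(f,list(P.mean(0))+([.04] if r is None else []),loss="soft_l1",f_scale=.0005);return s.x,np.std(f(s.x))
pts=[]
for u in range(240,318):
    v=np.nonzero(o[:,u])[0]
    if len(v): pts.append((u,v[0]-.5))
for v in range(205,235):
    u=np.nonzero(o[v])[0]
    if len(u): pts+=[(u[0]-.5,v),(u[-1]+.5,v)]
zt=.225-.061
for z in(zt+.046,zt+.038): 
    P=np.array([onz(c,p,z)[:2] for p in pts]);print("collar",circ(P),circ(P,.036))
cv2.imwrite("pics/w3c.png",cv2.resize(im[130:270,210:350],None,fx=4,fy=4,interpolation=cv2.INTER_CUBIC))
g=cv2.cvtColor(im,cv2.COLOR_BGR2GRAY)
# socket rim outer upper edge: per column topmost bright
pts=[]
for u in range(244,312):
    col=g[140:178,u];b=h[140:178,u,1]
    v=np.nonzero((col>200))[0]
    if len(v): pts.append((u,140+v[0]-.5))
P=np.array([onz(c,p,.1)[:2] for p in pts]);print("rim",circ(P,.0475),circ(P,.0463),len(P))
E
python3 fit.py
```

```text
collar (array([ 0.5692, -0.2283,  0.0346]), np.float64(0.0014778491105283506)) (array([ 0.5691, -0.2299]), np.float64(0.001886599457255344))
collar (array([ 0.5692, -0.2312,  0.036 ]), np.float64(0.0015380940795616989)) (array([ 0.5692, -0.2312]), np.float64(0.0015404570831771308))
rim (array([ 0.5682, -0.2332]), np.float64(0.00032673096423451256)) (array([ 0.5682, -0.2319]), np.float64(0.0002921437855102659)) 68
```

```bash
sleep 0
```

```text
(no output)
```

View pics/w3c.png

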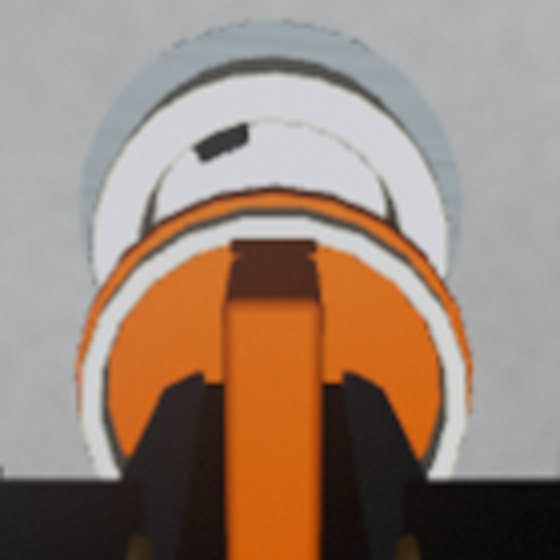

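Cup and socket agree within about 1 mm in x and 2 mm in y, with the cup needing to go in −y. I'll shift the TCP to (0.5676, −0.2317) and descend, watching the force.

Run:
```python
from rig import arm
from h import *
x,y=.5676,-.2317
arm.move_l([x,y,.225],pose(0.),feed=.05);arm.sleep(.15);print(arm.current_ee_pos(),arm.current_force())
arm.move_l([x,y,.155],feed=.1);print(arm.current_ee_pos(),arm.current_force(),arm.current_torque())
for z in(.149,.145,.142,.140,.138):
    arm.move_l([x,y,z],feed=.04);arm.sleep(.05);f=arm.current_force();print(z,arm.current_ee_pos(),f,arm.current_torque(),arm.current_width())
    if f[2]>12 or np.hypot(f[0],f[1])>12: break
print(arm.current_t())
for n in("scene","side"): cv2.imwrite(f"pics/{n}4.png",arm.snapshot(n)[:,:,::-1])
a=[cv2.imread(f'pics/{n}4.png') for n in('scene','side')]
b=cv2.resize(a[0][100:250,100:250],(400,400));s=cv2.resize(a[1][70:220,250:400],(400,400));cv2.imwrite('pics/m4.png',np.hstack([b,s]))
```

```text
[ 0.5676 -0.2317  0.225 ] [-0.8346  0.1778 -1.4039]
[ 0.568  -0.2319  0.1556] [-0.0907  0.0052 -1.6633] [-0.0319 -0.033   0.0134]
0.149 [ 0.5677 -0.2317  0.1491] [-0.0841  0.2907 -1.8507] [-0.077  -0.0021  0.0148] 0.013859615116344648
0.145 [ 0.5675 -0.2319  0.1449] [-0.5883 -2.2968 -3.7319] [-0.5927  0.1669 -0.0164] 0.013774985572641533
0.142 [ 0.5679 -0.2319  0.1422] [ 0.3611 -1.8902  1.855 ] [-0.3936 -0.0438  0.0016] 0.013547696474767631
0.14 [ 0.5682 -0.2319  0.1407] [-0.4015 -1.6123  9.1193] [-0.1733  0.1531 -0.0249] 0.013531888521452236
0.138 [ 0.5682 -0.2321  0.1388] [ 0.5318 -2.4676  5.4007] [-0.4693 -0.0583 -0.0688] 0.013667951392568229
11.4417
```

View pics/m4.png

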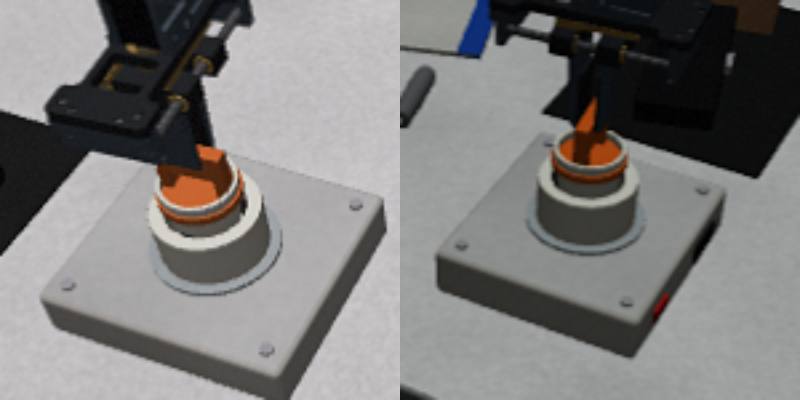

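The foot sits in the mouth, the collar is a little above the rim, and the contact is about 5–9 N with only 2 N sideways. I'll press on with twisting and move slightly toward −y.

Run:
```python
from rig import arm
from h import *
x,y=.5680,-.2323
s=1
for z in(.136,.1335,.131,.1285,.126,.124):
    arm.move_l([x,y,z],pose(np.radians(10*s)),feed=.012);s=-s
    f=arm.current_force();print(z,arm.current_ee_pos(),f,arm.current_torque(),round(arm.current_t(),2))
    if f[2]>30 or np.hypot(f[0],f[1])>20: break
for n in("scene","side"): cv2.imwrite(f"pics/{n}5.png",arm.snapshot(n)[:,:,::-1])
a=[cv2.imread(f'pics/{n}5.png') for n in('scene','side')]
b=cv2.resize(a[0][130:230,130:230],(400,400),interpolation=2);s=cv2.resize(a[1][90:190,270:370],(400,400),interpolation=2);cv2.imwrite('pics/m5.png',np.hstack([b,s]))
```

```text
0.136 [ 0.5682 -0.2322  0.1361] [0.8214 0.0819 3.0828] [ 0.0369 -0.1331  0.3527] 11.87
0.1335 [ 0.5679 -0.2322  0.1333] [ 0.341  -0.4026 -0.4513] [-0.0236 -0.1641 -0.3138] 12.37
0.131 [ 0.5678 -0.2321  0.1309] [ 0.2201  0.3697 -1.5751] [ 0.1798 -0.1215  0.308 ] 12.87
0.1285 [ 0.568  -0.2323  0.1285] [ 0.0135  0.5352 -1.1502] [-0.0592 -0.0871 -0.2811] 13.37
0.126 [ 0.5679 -0.2322  0.126 ] [ 0.0446  0.3227 -0.416 ] [ 0.2062 -0.2127  0.3445] 13.87
0.124 [ 0.568  -0.2324  0.124 ] [ 0.7605 -1.2945 -1.7066] [-0.0335 -0.1666 -0.2957] 14.37
```

View pics/m5.png

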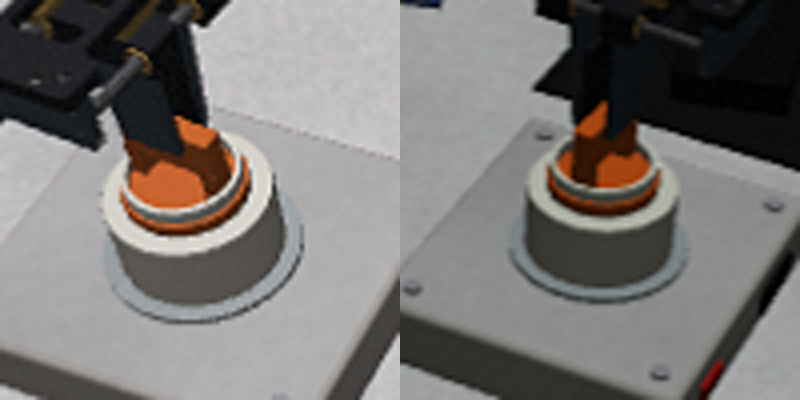

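The twisting keeps the push force low, and the collar looks to be just above or on the rim. I'll go on down with twists until the force rises sharply, which is the hard stop on the rim.

Run:
```python
from rig import arm
from h import *
x,y=.5680,-.2323
s=1
for z in(.123,.122,.121,.120,.119,.118,.117,.116):
    arm.move_l([x,y,z],pose(np.radians(8*s)),feed=.006);s=-s
    f=arm.current_force();p=arm.current_ee_pos();print(z,p,f,arm.current_torque(),round(arm.current_t(),2))
    if f[2]>24 : break
```

```text
0.123 [ 0.5681 -0.2323  0.1231] [ 0.6041 -0.6569 -0.1584] [-0.0616 -0.2786  0.2497] 14.93
0.122 [ 0.5684 -0.2323  0.1229] [-1.4701  1.7087 11.824 ] [ 0.4099  0.0597 -0.1186] 15.37
0.121 [ 0.5688 -0.2331  0.1227] [-3.7299 -2.0397 19.9133] [-0.1547  0.4835 -0.6257] 15.8
0.12 [ 0.5693 -0.2328  0.1225] [-3.2617  2.844  30.59  ] [0.7567 0.6624 0.9973] 16.23
```

There is a hard stop at TCP z = 0.123, exactly where the collar should meet the rim, and the force climbs to 30 N. I'll relax, release, retreat and check.

Run:
```python
from rig import arm
from h import *
R=pose(np.radians(-8))
arm.move_l([.568,-.2322,.1228],feed=.02)
print(arm.current_force())
arm.grip(.045);arm.sleep(.1);print(arm.current_ee_pos(),arm.current_force(),arm.current_width())
arm.move_l([.568,-.2322,.23],feed=.12)
arm.move_to([.567,-.20,.28],pose(0.));arm.sleep(.2)
c=arm.get_calibration("wrist");im=arm.snapshot("wrist");np.save("pics/c6.npy",c,allow_pickle=True);cv2.imwrite("pics/wrist6.png",im[:,:,::-1])
for n in("scene","side"): cv2.imwrite(f"pics/{n}6.png",arm.snapshot(n)[:,:,::-1])
a=[cv2.imread(f'pics/{n}6.png') for n in('scene','side')]
b=cv2.resize(a[0][130:230,130:230],(400,400),interpolation=2);s=cv2.resize(a[1][90:190,270:370],(400,400),interpolation=2);cv2.imwrite('pics/m6.png',np.hstack([b,s]))
print(arm.current_t(),arm.current_force())
```

```text
[ 0.9448 -0.0762  8.8698]
[ 0.568  -0.2322  0.1228] [-0.7015 -0.2892  0.0782] 0.044820035112178004
19.0167 [-0.8979 -0.3328 -0.2072]
```

View pics/m6.png

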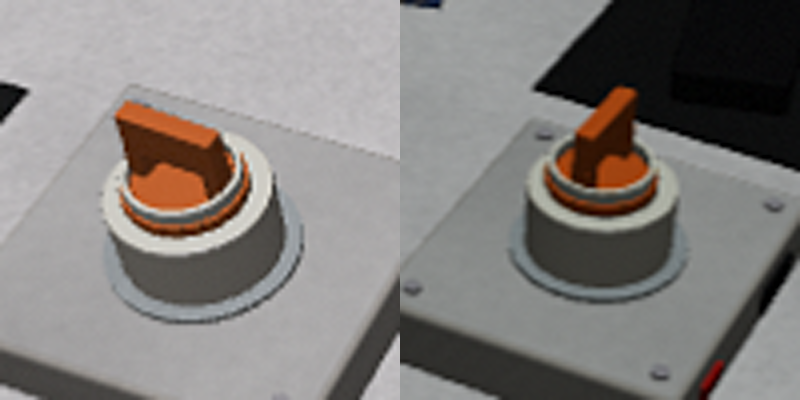

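View pics/wrist6.png

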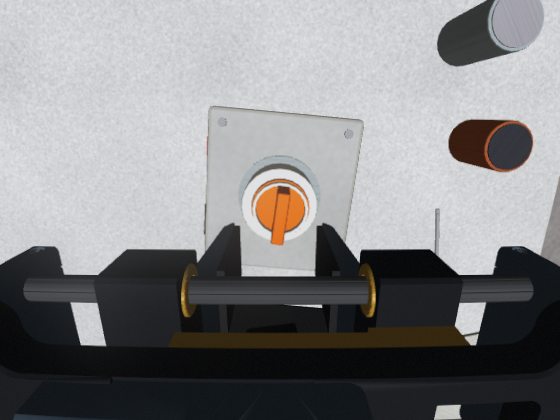

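View pics/scene6.png

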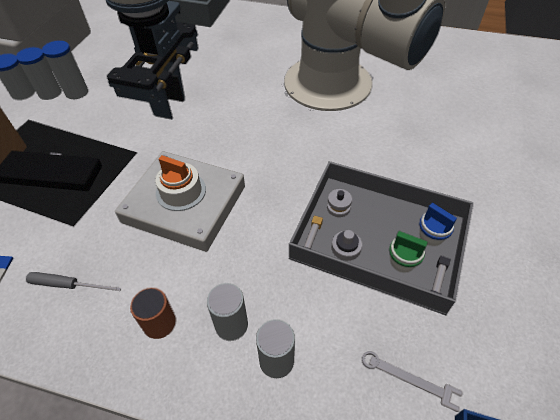

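The cup stands upright in the socket, released, with its collar against the rim. Blue, green, chuck, roller, spindle and stud are all in the crate, upright or as before. About 27 s remain, so I'll check the height by touching the bar's top with closed fingers; home should give 0.154.

Run:
```python
from rig import arm
from h import *
cs,cd=arm.get_calibration("scene"),arm.get_calibration("side")
print("bar top",two(cs,(171.8,161),cd,(321.4,117.2)))
arm.grip(0.0)
arm.move_to([.568,-.2322,.185],pose(np.radians(80)))
arm.move_l([.568,-.2322,.159],feed=.06);print(arm.current_force(),arm.current_t())
for z in np.arange(.157,.149,-.001):
    arm.move_l([.568,-.2322,z],feed=.01);arm.sleep(.05);f=arm.current_force();p=arm.current_ee_pos();print(round(z,4),p[2],f[2])
    if f[2]>18: break
arm.move_l([.568,-.2322,.26],feed=.12);arm.sleep(.2)
for n in("scene","side"): cv2.imwrite(f"pics/{n}7.png",arm.snapshot(n)[:,:,::-1])
a=[cv2.imread(f'pics/{n}7.png') for n in('scene','side')]
b=cv2.resize(a[0][130:230,130:230],(400,400),interpolation=2);s=cv2.resize(a[1][90:190,270:370],(400,400),interpolation=2);cv2.imwrite('pics/m7.png',np.hstack([b,s]))
print(arm.current_t(),arm.current_force())
```

```text
bar top (array([ 0.568 , -0.2312,  0.1528]), np.float64(0.0029568200513763647))
[-0.2084 -0.1445  0.5765] 21.7417
0.157 0.1571343505246553 -0.43345475691195284
0.156 0.15597620774034632 -0.24251567949462985
0.155 0.15495036929864262 0.3468987862621545
0.154 0.1539609865894155 0.08353279245273683
0.153 0.15297155552105515 -0.6753369128119894
0.152 0.15193433054399913 0.47394739185175466
0.151 0.15096919851627205 0.2288200282064215
0.15 0.14996511789433326 -0.11211556467526963
0.149 0.14897438715442676 -0.03959757056567596
25.9167 [-0.1064  0.1226  0.2572]
```

View pics/m7.png

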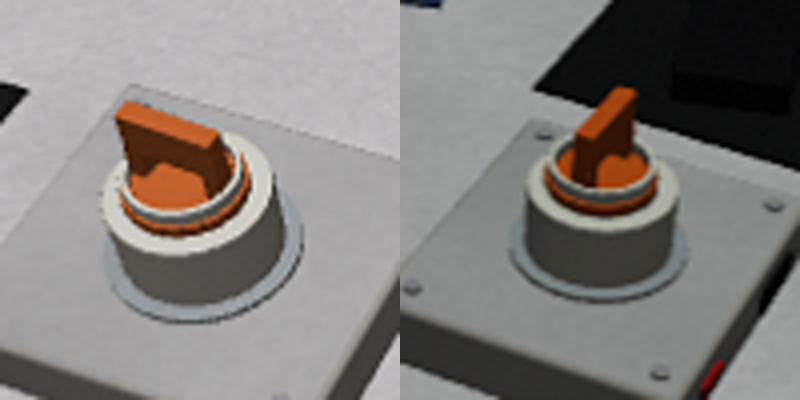

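The touch found nothing down to 0.149, although the cameras put the bar's top at 0.153. Before going on I'll check whether the fingers actually closed.

```bash
python3 - <<'E'
from rig import arm
from h import *
print(arm.current_width(),arm.current_ee_pos(),arm.current_tool_rot(),arm.current_t())
im=arm.snapshot("wrist");cv2.imwrite("pics/wrist8.png",im[:,:,::-1])
E
python3 -c "
import cv2,numpy as np
a=cv2.imread('pics/side7.png')[0:200,200:400];b=cv2.imread('pics/scene7.png')[30:230,80:280]
cv2.imwrite('pics/m8.png',cv2.resize(np.hstack([a,b]),None,fx=2,fy=2))"
```

```text
0.0003634521289928751 [ 0.5679 -0.2321  0.2596] [[-0.9848  0.1736 -0.0005]
 [ 0.1736  0.9848  0.0003]
 [ 0.0006  0.0002 -1.    ]] 25.9167
```

View pics/wrist8.png

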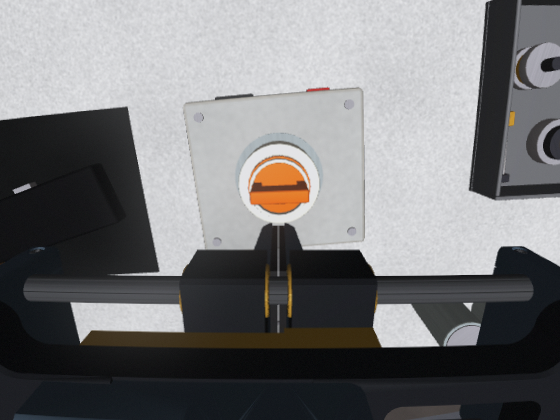

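View pics/m8.png

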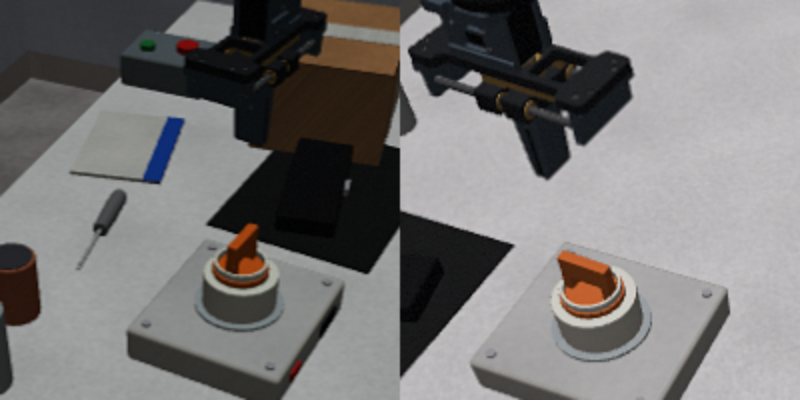

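The fingers are closed, but the pictures show bevelled tips, so that touch doesn't give a height. As a replacement check I'll compare the bar-top height with the rim height, both from the same two fixed cameras. The difference should be 54 mm, and the shared calibration error cancels.

Run:
```python
import cv2,numpy as np
a=cv2.imread('pics/scene7.png')[150:190,150:200];b=cv2.imread('pics/side7.png')[105:145,295:345]
cv2.imwrite('pics/m9.png',np.hstack([cv2.resize(q,None,fx=8,fy=8,interpolation=2) for q in(a,b)]))
```

```text
(no output)
```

View pics/m9.png

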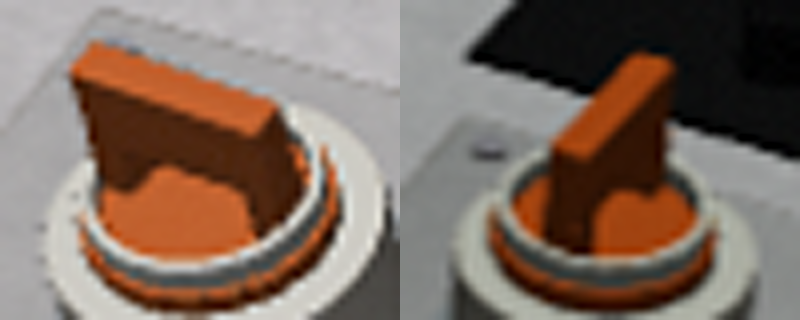

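Run:
```python
from rig import arm
from h import *
cs,cd=arm.get_calibration("scene"),arm.get_calibration("side")
g=[]
# socket rim: ellipse fit in the first pictures
for n,(x,y,w,h) in(("scene",(150,155,58,45)),("side",(296,118,52,40))):
    im=cv2.imread(f"pics/{n}0.png");gr=cv2.resize(cv2.cvtColor(im,cv2.COLOR_BGR2GRAY)[y:y+h,x:x+w],None,fx=4,fy=4,interpolation=2)
    t,m=cv2.threshold(gr,(205 if n=="scene" else 178),255,0)
    q=cv2.convexHull(max(cv2.findContours(m,0,1)[0],key=cv2.contourArea));e=cv2.fitEllipse(q);print(n,np.array(e[0])/4+[x,y],np.array(e[1])/4,gr.max())
print("rim",two(cs,(177.0,177.9),cd,(320.2,135.9)),"bar",two(cs,(171.6,160.8),cd,(321.2,117.8)))
for c,r,b in((cs,(177,177.9),(171.6,160.8)),(cd,(320.2,135.9),(321.2,117.8))):
    print(onz(c,r,.1),onz(c,b,.154),onz(c,b,.158))
```

```text
scene [176.7484 177.7475] [29.9487 42.3498] 245
side [320.6332 136.2653] [21.3514 36.0781] 198
rim (array([ 0.5675, -0.2314,  0.0972]), np.float64(0.002202545310255245)) bar (array([ 0.5679, -0.2313,  0.152 ]), np.float64(0.0009462642150966096))
[ 0.5706 -0.2287  0.1   ] [ 0.5699 -0.2296  0.154 ] [ 0.5733 -0.2271  0.158 ]
[ 0.5662 -0.2294  0.1   ] [ 0.567  -0.2293  0.154 ] [ 0.5652 -0.2236  0.158 ]
```

The bar's top is 54.8 mm above the rim, against 54 mm when home. The axes agree within 0.5 mm, and the hard stop was where predicted. Handing in.

Run:
```python
from rig import arm
print(arm.current_t(),arm.current_force()); arm.sign_off()
```

```text
25.9667 [ 0.3615718  -0.07127559  0.38147312]
the job is handed in; nothing more can be done
```

The orange cup is seated in the socket with its collar on the rim, released, and the job was handed in at 26.0 s. I pinched the cup by its grip bar, lifted it out of the crate, set its foot in the socket, and worked it down while twisting it ±8–10°.

**Height:** the cup came to a hard stop at TCP z = 0.123 m, where the collar should meet the rim, and the push force rose to about 30 N. After release, the two fixed cameras put the bar's top 54.8 mm above the rim, against 54 mm when home.

**Position and other parts:** the same views put the cup's axis within about 0.5 mm of the socket's. The cup looked upright. The blue and green cups were standing in the crate, with the chuck, roller, spindle and stud still in there too.

**A check that failed:** I lowered the closed fingers onto the bar's top to confirm its height, but they met nothing down to z = 0.149 m, where contact was expected at 0.154 m. The bevelled fingertips may explain it, but I did not confirm that. I relied on the hard stop and the camera comparison instead.

**A disagreement:** the scene and side cameras' single-view positions for the socket's centre differed by 4–6 mm in x. The wrist camera's value lay between them, and I used that.

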